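Click the light-therapy console to level five and confirm it with the key

ROBOT

A 6-joint arm with a two-finger parallel gripper is mounted at the origin on a cart in front of the work surface, level with it; the furniture and walls round the work are solid. World frame = base frame: x ahead of the robot, y to its left, z up, the work surface at z = 0. Lengths are in mm, angles in rad, forces in N, time in s.
With the tool pointing down it reaches from about 150 to 775 mm from the base axis. Payload 6.1 kg.
Tool frame: the origin (TCP) lies at the very end of the fingers, on their centre line; the grasp point (between the pads) lies 19 mm behind it (env.tcp_to_grasp is the distance from the TCP to the grasp point, in mm); z points along the fingers, y is the line along which they close (so a half turn about z gives the same grasp; the last joint's range is limited). The gripper opens to 85 mm and grips with 20 to 120 N. Pads are 22 mm wide; open, the fingers measure 114 mm over their backs; the gripper's body (76 mm by 85 mm) begins 54 mm behind the grasp point. The pads swing forward as they close: fully open they stand 13 mm farther back than shut.
Start: joints at [-1.124, 0.126, -0.04, 1.405, 0, 1.571], TCP at [226.834, -473.449, 231.295] pointing down, gripper open.
Joint ranges: [-2.72, 2.72], [-0.95, 1.95], [-1.27, 1.35], [-1.78, 2.02], [-1.46, 1.47], [-3.14, 3.14]. Speed limits (rad/s): [2.39, 2.39, 3.01, 3.14, 3.14, 3.14].

INTERFACE

Orientations are given as a 3x3 rotation matrix whose columns are the frame's x, y, z axes.
In Python, from plant import status, viewer, env gives the robot as it stands.
- The arm moves only by the tool step_arm, never from a script. Its argument "deltas" is one flat list of numbers, 7 for each row, row after row: the shift along the tool's x, y, z in m, then the turn, a rotation vector about the tool's x, y, z in degrees, then the closure in counts, from 0 (fully open) to 255 (shut). In form: [dx, dy, dz, ax, ay, az, claw, dx, dy, dz, ax, ay, az, claw, ...]. A call has 1 to 10 rows; each row is the pose to reach, as a shift and turn from the pose commanded when the call began, along the tool's axes at that moment; what a row does not reach only later rows make up. A row lasts 1/10 s, in which the tool goes at most 50 mm and 8.59 degrees, less where a joint would pass 70% of its speed; a pose out of reach is approached as far as the arm can. A call with a gripper value outside its range is refused whole. The fingers move at their own pace and stop on an object; "newtons" is the grip in N (left out, the last holds). Time passes only in rows, so rows that repeat a pose let the fingers close. It gives the time, the measured TCP pose, the force, the opening and the grip force at its end, in the units of the state.
- status.get_obs(): the state, without advancing time (a new reading comes with each control period).
- viewer.camera(name): name is "side" or "top" or "wrist"; returns (picture, depth): 400x640x3 uint8, red, green, blue; 400x640 float32, mm along the optical axis (not along the pixel's ray), 0 where there is no reading.
- viewer.camera_model(name): a dict with "fov_y" (degrees; the focal length in pixels is half the picture's height over the tangent of half this angle, whatever the lens; pixels are square), "cx", "cy" (the principal point, pixels), "view" (4x4, takes a point from world to camera coordinates); the wrist camera has in their place "tool_from_camera" (4x4, takes a point from camera to tool coordinates, whose origin is the TCP and whose axes are the flange's). Camera axes: x right, y down, z forward; pixel columns grow to the right and rows downward; lengths in mm; the calibration is good to about 2 mm. A picture is of the moment at which its call begins: read the wrist's pose just before it. camera_model takes no time and is no camera call.
- env.finish_job(): hands the job in; it is judged then, once.
The state is a dict: "t": time; "joint_positions": joint angles; "joint_vel": joint speeds; "effort": joint torques, N m; "eef_pos": TCP position; "ee_rot": TCP orientation; "wrist_force": force on the tool from outside, world axes, zero at the start; "ft_torque": the same for the moment, N m; "finger_gap": opening from 0.0 (shut) to 1.0 (fully open); "grasp_force": force on a finger pad.
Only numpy, scipy, OpenCV 4.12 (cv2) and the standard library are available. Lean on these libraries where they do the work, as an engineer would, in place of code of your own. Each camera call takes 0.05 s, during which the arm holds its last target. There are 200 camera calls.

TASK

Set up the small light-therapy console with the key lock for the next treatment: wind its black dial back to the zero stop, then turn it up exactly five clicks. Then confirm the setting with the red key from the wooden key block: push it fully into the console's lock, turn it clockwise to its stop and back home, pull it out and stand it back in its slot in the block. Leave the other keys and everything else on the trolley where they are.

Things in the scene. Friction and masses are not known exactly. Their poses are not given: they have to be found in the camera images.
- console: Fixed wedge-shaped console, pale shell, 150 mm deep (x), 180 wide (y), 119 high at the back (red stop button at the rear left: 137), 35 at the front. Origin: centre of its underside; front faces -x, may be yawed. The dark fascia slopes up to the back at 35 degrees; out of it is (-0.574, 0, 0.819) in the console's frame. Dial (left, +y) and lock (right) turn about that direction.
- dial_center (a point): Where the dial's axis meets the face of the fascia, 87 mm from the lock. The black dial: a flat disc (47 mm across, to 6.5 mm out of the fascia) with a bar grip through its axis, 40 mm long, 12 mm thick, standing 6 to 27 mm out of the fascia. A white line on the bar from the axis to one end is its pointer.
- dial (a joint): Angle of the dial, rad, growing clockwise seen from in front of the fascia. At 0 (zero position, large green dot) the pointer stands 100 degrees anticlockwise of straight up the slope; hard stop at -0.04. It clicks into place every 0.349 rad (20 degrees), positions 0 to 10, each with a dot; five clicks = 1.745. A click takes 0.1 N m to pass; left between two it falls into the nearer.
- lock_mouth (a point): Centre of the key slot's mouth, on the face of a round steel bezel (35 mm across, 3 mm proud of the fascia). The slot is 14.4 mm long, up the slope of the fascia (console's xz plane), and 6.6 mm wide (console's y). Behind the 6 mm thick bezel lies the turning plug (slot 14.4 x 6.0 mm).
- lock_seat (a point): Point on the lock's axis 18.5 mm deeper than lock_mouth, where the tip of the fully inserted key rests.
- lock (a joint): Angle of the lock's plug, rad, clockwise seen from the front: 0 home (slot up the slope), 1.2 at its stop. A weak spring (0.02 to 0.055 N m) brings it home. The bit has about 0.17 rad of play in the plug: turn the key about 1.35 rad. The key enters and leaves only at home; turned, its bit is caught behind the bezel.
- key_block: Fixed block of brown wood on a dark base, 140 (x) x 46 (y) x 30 mm high, origin at the centre of its underside. Three slots from the top at x = -44, 0 and 44 mm, each 15 (x) x 8 mm (y), through to the worktop. In each stands a key, bow up, flat along the block's x axis, its bow resting on the block. Keys change places from run to run.
- console_key: The console's key, red bow. Origin at the tip of the blade, z from tip to bow. Bow 28 (x) x 9 (y) x 28 mm, from z = 22 to 50. Round stem 5 mm thick; bit at the tip 12 (x) x 4 (y) x 10 mm long, tapered end. A half turn about z gives the same key. 30 g. In the block its tip is 8 mm above the worktop; fully in the lock its bow begins 3.5 mm out of the bezel.
- blue_key: Another key of the same shape with a blue bow (not to be used; stays in the block).
- black_key: Another key of the same shape with a black bow (not to be used; stays in the block).
- electrode_4: Bystander: steel electrode head with a blue band, 25 mm across, 46 mm high, upright beside the key block (origin under its centre).
- vial_2: Bystander: small light-blue vial with a white cap, 18 mm across, 44 mm high, beside the key block (origin under its centre).
- electrode_3: Bystander: electrode head with a black disc 35 mm across, 46 mm high, behind the key block (origin under its centre).
- marker: Bystander: white skin marker with a blue cap, 126 mm long (y), 14 mm high, lying near the front edge (origin under its middle).
- thermometer: Bystander: white skin thermometer, 148 mm long (y), 14 mm high, lying near the front edge (origin under its middle).
- timer: Bystander: small white timer with a blue knob, 62 x 62 x 36 mm, at the front right corner (origin under its centre); not the dial of this job.
- cream_tube: Bystander: white cream tube with a blue cap, 134 mm long (y), 32 mm high, lying near the front edge (origin under its middle).

How it is judged (in metres and radians):
On the way, in this order (a step that is already met when the one before it is completed fails the run):
1. the dial is back at its zero stop (value of joint dial below 0.12 rad), for 0.1 s.
2. the dial rests at the fifth click (value of joint dial between 1.63 and 1.86 rad), for 0.3 s.
3. the red key is fully in the lock and turned to the stop (value of joint lock above 1.1 rad and distance between console_key and lock_seat below 0.006 m), for 0.1 s.
4. the key, still in the lock, is back home (value of joint lock below 0.15 rad and distance between console_key and lock_seat below 0.009 m), for 0.1 s.
At the end, for the whole second after the job is handed in: The dial rests at the fifth click from zero (1.745 rad, within 0.11), the lock is home (under 0.1 rad), and the red key stands at rest in its slot of the block, tip under 12 mm above the worktop, within 0.2 rad of upright; the rest is where it was (all of step 2 and value of joint lock below 0.1 rad and horizontal distance between console_key and key_block below 0.052 m and height (world z) of console_key below 0.012 m and angle between console_key's own z axis and vertical below 0.2 rad and angle between the x axis of console_key and the x axis of key_block, either way round below 0.4 rad and linear speed of console_key below 0.02 m/s); the robot touches nothing.
It fails at once if another key was taken or knocked out of place (distance of any of blue_key, black_key from where it was at the start of the episode above 0.012 m).
It fails at once if a bystander was pushed away or knocked over (distance of any of electrode_4, vial_2, electrode_3, marker, thermometer, timer, cream_tube from where it was at the start of the episode above 0.025 m or angle between any of electrode_4, vial_2, electrode_3's own z axis and vertical above 0.6 rad).
It also fails if it takes over 70 s, if anything falls off the work surface, if the arm or the gripper's body presses on something with over 40 N, if the wrist force passes 120 N, or if a joint passes its speed limit or range.

## Working session

There is one attempt and no reset: what is moved stays moved. The work goes in short steps, Python scripts to look and compute and a tool call to move; the robot and the scene stay as the last step left them, time stands still between calls to the robot, and variables do not carry over. Pictures are saved under pics/ and viewed, at most 10 in all, crops included, and the job is handed in when it is done.

Besides the shell and the picture viewer there is one more tool, called after "Emit:" as name(argument=value, ...), one argument or row to a line, values as JSON. step_arm: Moves the arm, as the interface text tells. Its arguments: {"type":"object","properties":{"deltas":{"type":"array"},"newtons":{"type":"number"}},"required":["deltas"]}

```bash
ls; mkdir -p pics; python3 - <<'E'
from plant import status, viewer, env
import cv2, numpy as np
print(status.get_obs()); print(env.tcp_to_grasp)
for n in ("top","side","wrist"):
    p,d=viewer.camera(n); np.savez(f"pics/{n}0.npz",p=p,d=d); cv2.imwrite(f"pics/{n}0.png",p[:,:,::-1]); print(n,viewer.camera_model(n))
a=cv2.imread("pics/top0.png");b=cv2.imread("pics/side0.png")
E
```

```text
pics
{'t': 0.0, 'joint_positions': array([-1.12400820e+00,  1.26375530e-01, -4.06257648e-02,  1.40542634e+00,
       -1.31237609e-05,  1.57083260e+00]), 'joint_vel': array([ 0.00156229,  0.00041569, -0.00092906, -0.00067489,  0.00025053,
        0.00137794]), 'effort': array([ 2.40322326e-03, -4.35917044e+01,  3.52923059e+01,  1.72564911e-02,
        4.92704803e-04, -5.96481627e-06]), 'eef_pos': array([ 226.64892659, -473.08139814,  230.5227079 ]), 'ee_rot': array([[ 9.01855172e-01,  4.32037886e-01, -7.16674813e-04],
       [ 4.32038480e-01, -9.01853981e-01,  1.46550370e-03],
       [-1.31829153e-05, -1.63130318e-03, -9.99998669e-01]]), 'wrist_force': array([ 0.23180846, -0.04557816,  0.41089351]), 'ft_torque': array([ 0.00365312, -0.02312306, -0.01340978]), 'grasp_force': 0.0, 'finger_gap': 1.0010618872243757}
18.700000000000003
top {'fov_y': 53.8818520929882, 'cx': 320.301875024588, 'cy': 198.44660967455317, 'view': array([[ 2.31255942e-02, -9.99325045e-01,  2.85422645e-02,
         2.70108438e+01],
       [-9.97155152e-01, -2.51053254e-02, -7.10726733e-02,
         5.10528884e+02]
[... 354 characters left out ...]
    [-2.16903570e-01,  5.00314383e-01, -8.38235265e-01,
         1.57101771e+02],
       [ 3.07257265e-01, -7.80045277e-01, -5.45089295e-01,
         7.73760634e+02],
       [ 0.00000000e+00,  0.00000000e+00,  0.00000000e+00,
         1.00000000e+00]])}
wrist {'fov_y': 63.218529843406984, 'cx': 315.504030357235, 'cy': 199.9025206364619, 'tool_from_camera': array([[-1.83861002e-05, -9.45735746e-01, -3.24936762e-01,
         8.40347616e+01],
       [ 9.99999233e-01, -4.19690989e-04,  1.16493647e-03,
         7.51025689e-02],
       [-1.23809509e-03, -3.24936491e-01,  9.45735028e-01,
        -1.42736456e+02],
       [ 0.00000000e+00,  0.00000000e+00,  0.00000000e+00,
         1.00000000e+00]])}
```

View pics/top0.png

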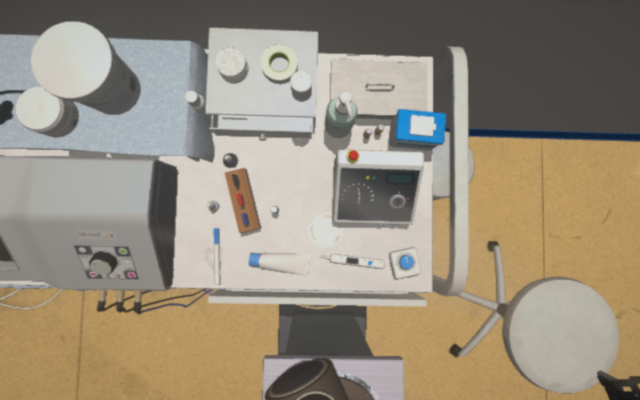

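View pics/side0.png

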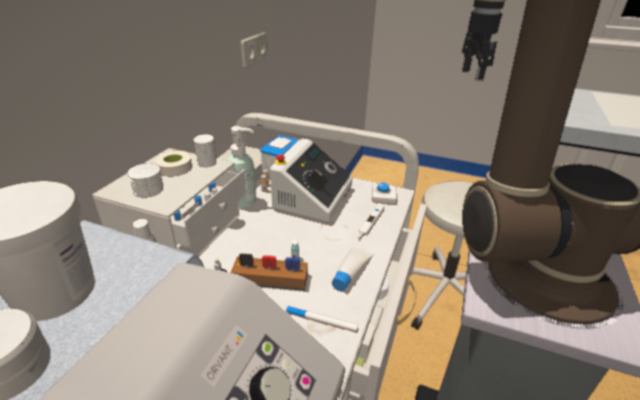

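```bash
cat > h.py <<'E'
import numpy as np, cv2
from plant import status, viewer, env
def cam(n):
    o=status.get_obs(); p,d=viewer.camera(n); m=viewer.camera_model(n)
    if n=="wrist":
        T=np.eye(4);T[:3,:3]=o["ee_rot"];T[:3,3]=o["eef_pos"]; W=T@m["tool_from_camera"]
    else: W=np.linalg.inv(m["view"])
    return dict(p=p,d=d,W=W,f=200/np.tan(np.radians(m["fov_y"]/2)),cx=m["cx"],cy=m["cy"])
def ray(c,u,v):
    return c["W"][:3,3], c["W"][:3,:3]@np.array([(u-c["cx"])/c["f"],(v-c["cy"])/c["f"],1])
def plane(c,u,v,q,n):
    o,r=ray(c,u,v); return o+r*((np.asarray(q)-o)@n)/(r@n)
def atz(c,u,v,z): return plane(c,u,v,[0,0,z],np.array([0,0,1.]))
def cloud(c):
    v,u=np.mgrid[:400,:640]; d=c["d"]
    P=np.stack([(u-c["cx"])/c["f"]*d,(v-c["cy"])/c["f"]*d,d],-1)
    return P@c["W"][:3,:3].T+c["W"][:3,3]
def blobs(m,amin=8):
    n,l,s,ce=cv2.connectedComponentsWithStats(m.astype(np.uint8))
    return [(s[i],ce[i],l==i) for i in range(1,n) if s[i][4]>=amin]
def hsv(c): return cv2.cvtColor(c["p"],cv2.COLOR_RGB2HSV).astype(int)
def hole(bgr,f,s=4): cv2.imwrite(f,cv2.resize(bgr,None,fx=s,fy=s,interpolation=cv2.INTER_CUBIC))
E
python3 - <<'E'
from h import *
c=cam("top"); P=cloud(c); np.set_printoptions(precision=1,suppress=True)
for u,v in [(359,195),(398,201),(345,160),(420,165),(336,220),(413,222),(378,190),(240,200),(230,172),(253,232),(212,206),(275,211),(230,160),(300,240)]:
    print(u,v,P[v,u])
hole(c["p"][140:250,200:430,::-1],"pics/topz.png",3.4)
E
```

```text
359 195 [512.4 -37.6 107.6]
398 201 [ 504.2 -125.4   76.4]
345 160 [582.   -6.3 120. ]
420 165 [ 576.5 -160.9  117.1]
336 220 [461.2   3.8  36.5]
413 222 [ 461.5 -178.5   -0.9]
378 190 [525.8 -80.4  86.1]
240 200 [499.  213.7  59. ]
230 172 [563.4 243.9  28.1]
253 232 [429.9 191.6   0.7]
212 206 [485.6 278.4  37.8]
275 211 [477.7 139.   43.7]
230 160 [590.5 244.8  28.6]
300 240 [413.9  83.4  -2. ]
```

View pics/topz.png

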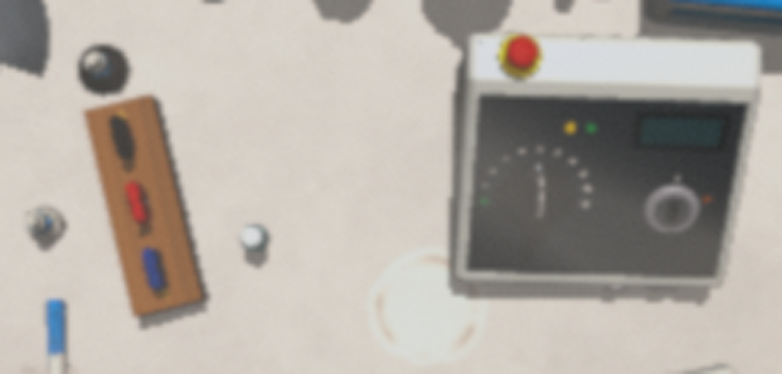

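```bash
cat >> h.py <<'E'
from scipy.spatial.transform import Rotation as Ro
np.set_printoptions(precision=2,suppress=True)
def delta(p,R,show=True):
    o=status.get_obs(); R0=o["ee_rot"]
    d=R0.T@(np.asarray(p)-o["eef_pos"])/1000; a=Ro.from_matrix(R0.T@R).as_rotvec(degrees=True)
    if show: print("d",np.round(d,4).tolist(),"rot",np.round(a,2).tolist(),"dist",np.linalg.norm(d).round(4),np.linalg.norm(a).round(1))
    return d,a
def Rtool(z,x):
    z=np.array(z,float);z/=np.linalg.norm(z);x=np.array(x,float);x-=z*(x@z);x/=np.linalg.norm(x);return np.c_[x,np.cross(z,x),z]
E
python3 - <<'E'
from h import *
delta([458,-85,165],Rtool([.574,0,-.819],[.819,0,.574]))
E
```

```text
d [0.3763, -0.2501, 0.066] rot [-7.88, 34.45, 24.78] dist 0.4567 43.2
```

Emit:
step_arm(
  deltas=[0.376,-0.25,0.066,-7.88,34.45,24.78,0,0.376,-0.25,0.066,-7.88,34.45,24.78,0,0.376,-0.25,0.066,-7.88,34.45,24.78,0,0.376,-0.25,0.066,-7.88,34.45,24.78,0,0.376,-0.25,0.066,-7.88,34.45,24.78,0,0.376,-0.25,0.066,-7.88,34.45,24.78,0,0.376,-0.25,0.066,-7.88,34.45,24.78,0,0.376,-0.25,0.066,-7.88,34.45,24.78,0,0.376,-0.25,0.066,-7.88,34.45,24.78,0,0.376,-0.25,0.066,-7.88,34.45,24.78,0],
)

```text
t: 1.2
eef_pos: [458.9, -79.0, 164.7]
ee_rot: [[0.818, 0.012, 0.575], [0.009, -1.0, 0.007], [0.575, 0.0, -0.818]]
wrist_force: [-0.6, 0.1, -0.1]
finger_gap: 1.002
grasp_force: 0.0
```

Emit:
step_arm(
  deltas=[0,0,0,0,0,0,0,0,0,0,0,0,0,0],
)

```text
t: 1.4
eef_pos: [457.6, -86.0, 165.2]
ee_rot: [[0.819, -0.001, 0.574], [0.0, -1.0, -0.001], [0.574, 0.001, -0.819]]
wrist_force: [-1.9, 0.3, 0.5]
finger_gap: 1.001
grasp_force: 0.0
```

```bash
python3 - <<'E'
from h import *
o=status.get_obs(); print(o["t"],o["joint_positions"],o["eef_pos"],o["ee_rot"],o["joint_vel"])
c=cam("wrist"); np.savez("pics/w1.npz",**c); cv2.imwrite("pics/w1.png",c["p"][:,:,::-1])
E
```

```text
1.4 [-0.29 -0.45 -0.83  0.6   0.16  2.9 ] [457.56 -86.01 165.19] [[ 0.82 -0.    0.57]
 [ 0.   -1.   -0.  ]
 [ 0.57  0.   -0.82]] [-0.05 -0.    0.   -0.   -0.    0.  ]
```

View pics/w1.png

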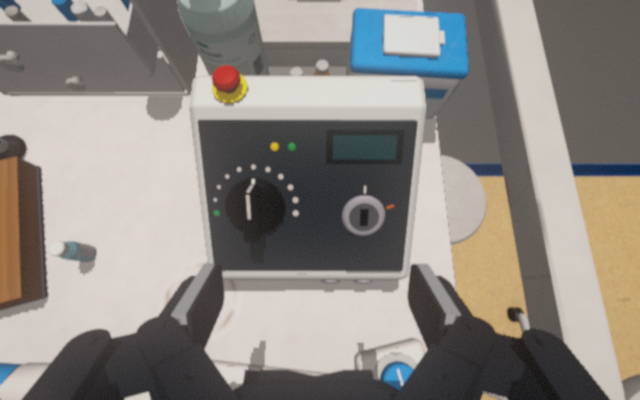

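```bash
cat > geo.py <<'E'
from h import *
def analyse(c,verbose=True):
    P=cloud(c); H=hsv(c); g=c["p"].astype(int).max(2)
    # dark fascia
    m=((g<70)&(P[...,0]>430)&(P[...,0]<590)&(P[...,2]>35)).astype(np.uint8)
    b=max(blobs(m,500),key=lambda t:t[0][4]); mm=b[2]
    Q=P[mm&(c["d"]>0)]
    for _ in range(6):
        q=Q.mean(0); n=np.linalg.svd(Q-q,full_matrices=False)[2][2]; n*=np.sign(n[2]); r=(Q-q)@n; Q=Q[abs(r-np.median(r))<max(1.5,1.5*np.median(abs(r-np.median(r))))]
    if verbose: print("plane n",n,"tilt",np.degrees(np.arccos(n[2])),"yaw",np.degrees(np.arctan2(-n[1],-n[0])),"q",q,len(Q))
    return P,H,g,n,q,b
E
python3 - <<'E'
from geo import *
c=dict(np.load("pics/w1.npz")); P,H,g,n,q,b=analyse(c); print(b[0])
# fascia quad
cnt=cv2.findContours(cv2.morphologyEx(b[2].astype(np.uint8),cv2.MORPH_CLOSE,np.ones((25,25))),0,2)[0]; cnt=max(cnt,key=cv2.contourArea)
ap=cv2.approxPolyDP(cv2.convexHull(cnt),8,True)[:,0]; print(ap.tolist()); print([plane(c,*a,q,n) for a in ap])
# white dots
m=(g>110)&(np.indices(g.shape)[1]>205)&(np.indices(g.shape)[1]<305)&(np.indices(g.shape)[0]>155)&(np.indices(g.shape)[0]<225)
D=[]
for s,ce,_ in blobs(m,3): print(s.tolist(),ce,plane(c,*ce,q,n)); 
m=(g>100)&(np.indices(g.shape)[1]>325)&(np.indices(g.shape)[1]<400)&(np.indices(g.shape)[0]>180)&(np.indices(g.shape)[0]<250)
for s,ce,mk in blobs(m,20):
    h=cv2.convexHull(np.argwhere(mk)[:,::-1].astype(np.int32)); print("bez",s.tolist(),cv2.fitEllipse(h))
E
```

```text
plane n [-0.57 -0.    0.82] tilt 35.01512107665925 yaw 0.22354586919133174 q [516.36 -92.89  80.1 ] 14943
[  218   122   197   148 22023]
[[232, 123], [414, 128], [398, 268], [228, 266], [218, 154]]
[array([565.81, -24.61, 114.93]), array([ 563.08, -159.64,  112.65]), array([ 465.86, -157.62,   44.54]), array([467.47, -11.31,  46.07]), array([546.88, -12.06, 101.7 ])]
[251, 164, 5, 6, 26] [253.  166.5] [538.95 -38.1   96.08]
[236, 166, 6, 6, 25] [238.72 168.88] [537.4  -26.95  95.02]
[265, 166, 6, 7, 30] [267.5 169. ] [537.35 -49.19  94.92]
[278, 173, 6, 7, 34] [280.38 176.15] [532.68 -58.96  91.63]
[225, 174, 5, 5, 22] [226.91 175.91] [532.79 -17.33  91.82]
[246, 178, 10, 15, 64] [250.84 185.12] [526.69 -35.49  87.49]
[216, 184, 5, 6, 22] [218.27 186.5 ] [525.74  -9.79  86.9 ]
[287, 184, 7, 7, 36] [290.03 186.92] [525.52 -66.27  86.59]
[206, 193, 4, 32, 73] [206.88 212.53] [507.74   1.52  74.32]
[245, 194, 6, 26, 111] [247.93 206.36] [512.12 -32.02  77.3 ]
[213, 197, 5, 5, 19] [214.84 199.16] [517.11  -6.05  80.87]
[292, 197, 7, 6, 37] [294.92 199.54] [516.91 -69.92  80.54]
[214, 210, 5, 6, 25] [216.04 212.4 ] [507.84  -5.89  74.37]
[292, 210, 7, 7, 39] [295.23 212.85] [507.57 -69.95  74.  ]
bez [342, 185, 43, 50, 813] ((363.3902282714844, 210.74549865722656), (41.942474365234375, 50.09172439575195), 9.289875984191895)
bez [386, 204, 9, 6, 37] ((389.6837158203125, 206.3208465576172), (4.504024505615234, 9.081738471984863), 71.22409057617188)
```

```bash
cat >> geo.py <<'E'
from scipy.optimize import least_squares
def basis(n):
    ey=np.cross(n,[1,0,0]); ey=np.array([0,1,0.])-n*n[1]; ey/=np.linalg.norm(ey); ex=np.cross(ey,n); return ex,ey   # ex up slope, ey left
def locate(c,yaw0=None):
    P,H,g,n,q,b=analyse(c); ex,ey=basis(n)
    pr=lambda X:np.array([(X-q)@ex,(X-q)@ey])
    pts=[]
    v,u=np.indices(g.shape)
    win=(P[...,0]>450)&(P[...,0]<585)&(P[...,1]<10)&(P[...,1]>-170)&(P[...,2]>40)
    for s,ce,mk in blobs((g>100)&win,10):
        if s[4]<80 and max(s[2:4])<14: pts.append(pr(plane(c,*ce,q,n)))
    pts=np.array(pts); best=None
    # circle centre by consensus with known angles
    from itertools import combinations
    for tr in combinations(range(len(pts)),3):
        A=np.c_[2*pts[list(tr)],np.ones(3)]
        if abs(np.linalg.det(A))<50: continue
        s=np.linalg.solve(A,(pts[list(tr)]**2).sum(1)); r=np.sqrt(s[2]+s[0]**2+s[1]**2)
        if not 25<r<45: continue
        inl=abs(np.linalg.norm(pts-s[:2],axis=1)-r)<1
        if best is None or inl.sum()>best[0].sum(): best=(inl,s[:2],r)
    I=pts[best[0]]; ce,r=best[1],best[2]
    th=np.arctan2(-(I-ce)[:,1],(I-ce)[:,0]); k=np.round((np.degrees(th)+100)/20)
    def f(p): a=np.radians(20*k-100)+p[3]; return (np.c_[p[0]+p[2]*np.cos(a),p[1]-p[2]*np.sin(a)]-I).ravel()
    so=least_squares(f,[*ce,r,0]); 
    w=lambda s:q+ex*s[0]+ey*s[1]
    dial=w(so.x[:2]); print("dots",len(I),"res",abs(so.fun).max(),"r",so.x[2],"yawdots",-np.degrees(so.x[3]),"dial",dial)
    return P,H,g,n,q,ex,ey,dial,pts
def bezel(c,n,q,ex,ey,guess):
    # bright bezel disc, boundary fitted on its face plane
    qb=q+3*n; o=c["W"]; Xc=o[:3,:3].T@(guess+3*n-o[:3,3]); u0=c["cx"]+c["f"]*Xc[0]/Xc[2]; v0=c["cy"]+c["f"]*Xc[1]/Xc[2]
    g=c["p"].astype(int).max(2).astype(np.uint8); s=c["f"]/Xc[2]
    v,u=np.indices(g.shape); m=((g>90)&(np.hypot(u-u0,v-v0)<24*s)).astype(np.uint8); k=int(max(3,6*s))|1
    m=cv2.morphologyEx(cv2.morphologyEx(m,cv2.MORPH_CLOSE,np.ones((k,k))),cv2.MORPH_OPEN,cv2.getStructuringElement(2,(k,k)))
    cn=max(cv2.findContours(m,0,1)[0],key=cv2.contourArea)[:,0]
    F=np.array([[(plane(c,*t,qb,n)-qb)@ex,(plane(c,*t,qb,n)-qb)@ey] for t in cn.astype(float)])
    so=least_squares(lambda p:np.hypot(F[:,0]-p[0],F[:,1]-p[1])-p[2],[*F.mean(0),17],loss="soft_l1")
    C=qb+ex*so.x[0]+ey*so.x[1]
    dk=[(t[0].tolist(),t[1]) for t in blobs((g<60)&(np.hypot(u-u0,v-v0)<14*s),6)]
    print("bezel",C,"r",so.x[2]); 
    for t in dk: 
        X=plane(c,*t[1],qb,n); print("dark",t[0],X)
    return C
E
python3 - <<'E'
from geo import *
c=dict(np.load("pics/w1.npz")); P,H,g,n,q,ex,ey,dial,pts=locate(c)
C=bezel(c,n,q,ex,ey,dial-87*ey)
L=C-3*n; print("dist",np.linalg.norm(L-dial),"yaw", np.degrees(np.arctan2((L-dial)@ex,-(L-dial)@ey)))
# pointer on bar top plane 27mm
for uv in [(248,219),(248,193),(253,180)]: X=plane(c,*uv,q+27*n,n); print((X-dial)@ex,(X-dial)@ey)
E
```

```text
plane n [-0.57 -0.    0.82] tilt 35.01512107665925 yaw 0.22354586919133174 q [516.36 -92.89  80.1 ] 14943
dots 11 res 0.1567495994796071 r 32.49395648458919 yawdots -0.25079428167281836 dial [512.34 -37.95  77.43]
bezel [ 505.43 -124.91   76.02] r 17.29537251286745
dark [350, 190, 12, 8, 26] [ 520.46 -118.57   86.56]
dark [368, 191, 8, 5, 16] [ 520.73 -129.86   86.72]
dark [360, 209, 9, 16, 122] [ 504.09 -125.05   75.08]
dist 87.19233343553903 yaw -4.25508328962881
-0.15893327900454493 0.6926714249892012
19.646704262050513 -0.6189934569229238
29.150107664663157 -4.728367688235125
```

```bash
python3 - <<'E'
from geo import *
n=np.array([-.5735,-.002,.819]);n/=np.linalg.norm(n);dial=np.array([512.34,-37.95,77.43])
R=Rtool(-n,[.819,0.003,.574])
delta(dial+50*n,R);delta(dial+10*n,R);print(status.get_obs()["t"])
E
```

```text
d [-0.0057, -0.0489, 0.0533] rot [0.24, -0.03, -0.25] dist 0.0726 0.3
d [-0.0057, -0.0491, 0.0933] rot [0.24, -0.03, -0.25] dist 0.1056 0.3
1.45
```

Emit:
step_arm(
  deltas=[-0.0057,-0.049,0.03,0,0,0,128,-0.0057,-0.049,0.053,0,0,0,128,-0.0057,-0.049,0.053,0,0,0,128,-0.0057,-0.049,0.065,0,0,0,128,-0.0057,-0.049,0.08,0,0,0,128,-0.0057,-0.049,0.09,0,0,0,128,-0.0057,-0.049,0.0933,0,0,0,128,-0.0057,-0.049,0.0933,0,0,0,128,-0.0057,-0.049,0.0933,0,0,0,128],
  newtons=40,
)

```text
t: 2.35
eef_pos: [506.8, -37.2, 86.1]
ee_rot: [[0.818, -0.001, 0.575], [-0.0, -1.0, -0.001], [0.575, 0.001, -0.818]]
wrist_force: [0.1, -0.5, 0.0]
finger_gap: 0.501
grasp_force: 0.0
```

```bash
python3 - <<'E'
from geo import *
o=status.get_obs(); print(o["t"],o["eef_pos"],o["wrist_force"],o["finger_gap"])
dial=np.array([512.34,-37.95,77.43]);R=o["ee_rot"]; print(R.T@(dial-o["eef_pos"]))
c=cam("wrist"); hole(c["p"][100:400,140:540,::-1],"pics/w2.png",2)
E
```

```text
2.35 [506.85 -37.24  86.12] [ 0.08 -0.51  0.02] 0.5011432413811
[-0.5   0.7  10.27]
```

View pics/w2.png

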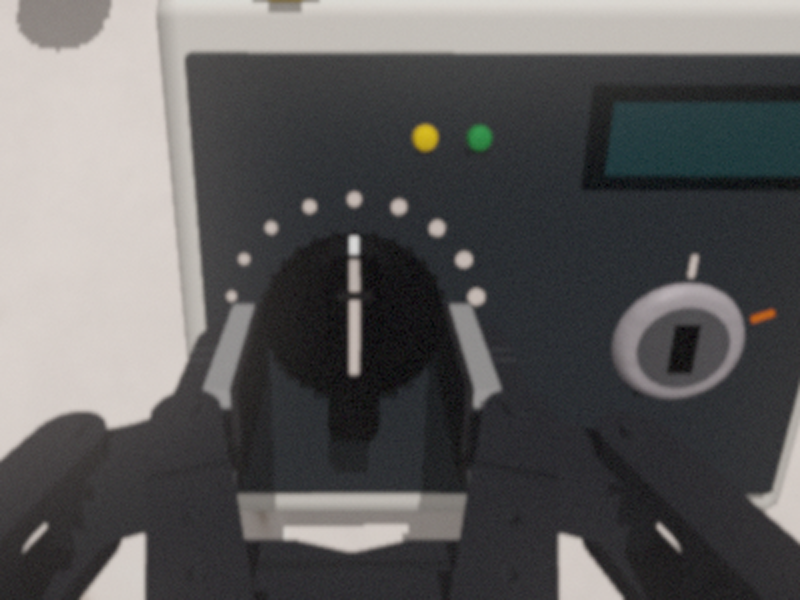

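Emit:
step_arm(
  deltas=[0,0,0,0,0,0,255,0,0,0,0,0,0,255,0,0,0,0,0,0,255,0,0,0,0,0,0,255,0,0,0,0,0,0,255,0,0,0,0,0,0,255,0,0,0,0,0,0,255],
  newtons=40,
)

```text
t: 3.1
eef_pos: [506.9, -37.6, 86.3]
ee_rot: [[0.818, -0.002, 0.575], [0.0, -1.0, -0.004], [0.575, 0.003, -0.818]]
wrist_force: [-5.1, -4.8, 3.9]
finger_gap: 0.134
grasp_force: 41.6
```

Emit:
step_arm(
  deltas=[0,0,0,0,0,-8,255,0,0,0,0,0,-16,255,0,0,0,0,0,-24,255,0,0,0,0,0,-32,255,0,0,0,0,0,-40,255,0,0,0,0,0,-48,255,0,0,0,0,0,-56,255,0,0,0,0,0,-64,255,0,0,0,0,0,-72,255,0,0,0,0,0,-80,255],
)

```text
t: 4.1
eef_pos: [506.2, -36.8, 85.8]
ee_rot: [[0.138, 0.807, 0.574], [0.986, -0.168, -0.002], [0.095, 0.566, -0.819]]
wrist_force: [-9.9, -2.2, 7.4]
finger_gap: 0.125
grasp_force: 44.6
```

Emit:
step_arm(
  deltas=[0,0,0,0,0,-8,255,0,0,0,0,0,-14,255,0,0,0,0,0,-19,255,0,0,0,0,0,-23,255,0,0,0,0,0,-23,255,0,0,0,0,0,-23,255,0,0,0,0,0,-23,255],
)

```text
t: 4.8
eef_pos: [506.0, -36.8, 85.6]
ee_rot: [[-0.183, 0.799, 0.574], [0.975, 0.224, -0.002], [-0.13, 0.559, -0.819]]
wrist_force: [-10.3, -1.0, 7.4]
finger_gap: 0.129
grasp_force: 45.2
```

```bash
python3 - <<'E'
from geo import *
o=status.get_obs(); print(o)
dial=np.array([512.34,-37.95,77.43]);R=o["ee_rot"]; print(R.T@(dial-o["eef_pos"]))
x=R[:,0]; print("angle of x from up, ccw:",np.degrees(np.arctan2(x[1],x@[.819,0,.574])))
E
```

```text
{'t': 4.8, 'joint_positions': array([-0.11, -0.3 , -0.93,  0.33,  0.06,  1.26]), 'joint_vel': array([-0.,  0., -0.,  0.,  0.,  0.]), 'effort': array([  1.31, -14.66,  38.04,  -7.49,   0.65,  -0.53]), 'eef_pos': array([505.96, -36.83,  85.58]), 'ee_rot': array([[-0.18,  0.8 ,  0.57],
       [ 0.97,  0.22, -0.  ],
       [-0.13,  0.56, -0.82]]), 'wrist_force': array([-10.28,  -1.  ,   7.45]), 'ft_torque': array([ 0.06,  1.46, -0.66]), 'grasp_force': 45.2044540643692, 'finger_gap': 0.12874630432257145}
[-1.2   0.29 10.34]
angle of x from up, ccw: 102.95984504147569
```

Emit:
step_arm(
  deltas=[0,0,0,0,0,8,255,0,0,0,0,0,16,255,0,0,0,0,0,24,255,0,0,0,0,0,32,255,0,0,0,0,0,40,255,0,0,0,0,0,48,255,0,0,0,0,0,56,255,0,0,0,0,0,64,255,0,0,0,0,0,72,255,0,0,0,0,0,80,255],
)

```text
t: 5.8
eef_pos: [505.9, -37.7, 86.0]
ee_rot: [[0.757, 0.314, 0.574], [0.385, -0.923, -0.004], [0.528, 0.224, -0.819]]
wrist_force: [-15.4, -4.3, 13.0]
finger_gap: 0.122
grasp_force: 62.0
```

Emit:
step_arm(
  deltas=[0,0,0,0,0,8,255,0,0,0,0,0,14,255,0,0,0,0,0,19,255,0,0,0,0,0,23,255,0,0,0,0,0,23,255,0,0,0,0,0,23,255,0,0,0,0,0,23,255,0,0,0,0,0,23,128,0,0,0,0,0,23,128,0,0,0,0,0,23,128],
)

```text
t: 6.8
eef_pos: [506.9, -36.4, 85.7]
ee_rot: [[0.818, 0.0, 0.575], [0.001, -1.0, -0.0], [0.575, 0.001, -0.818]]
wrist_force: [0.3, 0.7, 0.4]
finger_gap: 0.501
grasp_force: 0.0
```

Emit:
step_arm(
  deltas=[0,0,-0.02,0,0,0,128,0,0,-0.05,0,0,0,128,0,0,-0.09,0,0,0,128,0,0,-0.09,0,0,0,128],
)

```text
t: 7.2
eef_pos: [455.8, -36.6, 164.5]
ee_rot: [[0.815, -0.0, 0.58], [0.001, -1.0, -0.001], [0.58, 0.002, -0.815]]
wrist_force: [-0.1, -0.5, 0.5]
finger_gap: 0.494
grasp_force: 0.0
```

```bash
python3 - <<'E'
from geo import *
o=status.get_obs(); print(o["t"],o["eef_pos"],o["wrist_force"],o["joint_positions"])
c=cam("wrist"); np.savez("pics/w3.npz",**c); P,H,g,n,q,ex,ey,dial,pts=locate(c)
C=bezel(c,n,q,ex,ey,dial-87*ey); print("n",n.tolist(),"ey",ey)
hole(c["p"][100:260,180:440,::-1],"pics/w3.png",3)
E
```

```text
7.2 [455.84 -36.63 164.45] [-0.08 -0.54  0.51] [-0.13 -0.49 -0.85  0.59  0.07  3.04]
plane n [0.81 0.28 0.51] tilt 59.355089175359076 yaw -161.29984083061115 q [470.43 -79.02 158.14] 3163
dots 3 res 1.1350524670174096 r 34.642727645788774 yawdots -0.3192800967468762 dial [604.89 -29.27 -83.76]
bezel [ 826.85 -941.1    60.72] r 875.3786724815575
dark [361, 145, 21, 17, 158] [ 614.1  -108.6   -49.66]
n [0.8149247333516371, 0.27583932740018136, 0.5097159448469106] ey [-0.23  0.96 -0.15]
```

View pics/w3.png

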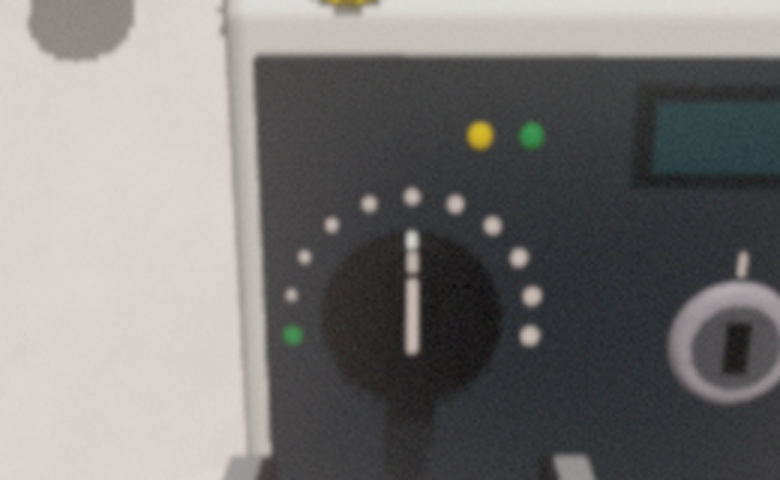

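Emit:
step_arm(
  deltas=[0.003,-0.012,0,0,0,-8,128,0.006,-0.024,0,0,0,-16,128,0.009,-0.036,0,0,0,-24,128,0.012,-0.048,0,0,0,-32,128,0.015,-0.06,0,0,0,-40,128,0.018,-0.072,0,0,0,-48,128,0.021,-0.084,0,0,0,-56,128,0.024,-0.096,0,0,0,-64,128,0.027,-0.108,0,0,0,-72,128,0.03,-0.12,0,0,0,-80,128],
)

```text
t: 8.25
eef_pos: [479.7, 84.2, 174.7]
ee_rot: [[0.137, 0.808, 0.573], [0.986, -0.167, -0.001], [0.095, 0.565, -0.82]]
wrist_force: [0.7, -0.1, -0.3]
finger_gap: 0.492
grasp_force: 0.0
```

```bash
python3 - <<'E'
from geo import *
o=status.get_obs(); print(o["t"],o["eef_pos"],o["ee_rot"],o["joint_positions"])
delta([497,214,165],Rtool([0,0,-1],[-.972,-.235,0]))
E
```

```text
8.25 [479.65  84.19 174.73] [[ 0.14  0.81  0.57]
 [ 0.99 -0.17 -0.  ]
 [ 0.09  0.56 -0.82]] [ 0.27 -0.41 -0.78  0.6  -0.15  1.96]
d [0.1294, -0.0131, 0.0178] rot [28.02, 30.13, -109.17] dist 0.1313 116.7
```

Emit:
step_arm(
  deltas=[0.009,-0.001,0.001,1.96,2.11,-7.64,128,0.018,-0.002,0.002,3.92,4.22,-15.28,128,0.027,-0.003,0.004,5.88,6.33,-22.92,128,0.036,-0.004,0.005,7.84,8.44,-30.56,128,0.045,-0.005,0.006,9.8,10.55,-38.2,128,0.054,-0.006,0.007,11.76,12.66,-45.84,128,0.063,-0.007,0.009,13.72,14.77,-53.48,128,0.072,-0.008,0.01,15.68,16.88,-61.12,128,0.081,-0.009,0.011,17.64,18.99,-68.76,128,0.09,-0.009,0.012,19.6,21.1,-76.4,128],
)

```text
t: 9.25
eef_pos: [492.2, 174.0, 168.5]
ee_rot: [[-0.935, 0.316, 0.16], [0.338, 0.931, 0.138], [-0.106, 0.183, -0.977]]
wrist_force: [0.1, -0.3, 0.5]
finger_gap: 0.5
grasp_force: 0.0
```

```bash
python3 - <<'E'
from geo import *
o=status.get_obs(); print(o["t"],o["eef_pos"],o["joint_positions"])
delta([497,214,165],Rtool([0,0,-1],[-.972,-.235,0]))
E
```

```text
9.25 [492.19 174.02 168.48] [ 0.29 -0.03 -0.36  1.04  0.09  0.64]
d [0.0094, 0.0381, 0.0097] rot [8.52, 8.97, -32.76] dist 0.0404 35.0
```

Emit:
step_arm(
  deltas=[0.002,0.009,0.002,2,2.1,-8,128,0.005,0.018,0.005,4,4.2,-16,128,0.007,0.028,0.007,6,6.3,-24,128,0.0094,0.0381,0.0097,8.52,8.97,-32.76,128,0.0094,0.0381,0.0097,8.52,8.97,-32.76,128,0.0094,0.0381,0.0097,8.52,8.97,-32.76,128,0.0094,0.0381,0.0097,8.52,8.97,-32.76,128],
)

```text
t: 9.95
eef_pos: [496.9, 213.2, 166.1]
ee_rot: [[-0.974, -0.228, 0.003], [-0.228, 0.974, 0.002], [-0.003, 0.001, -1.0]]
wrist_force: [0.8, -0.1, -0.7]
finger_gap: 0.495
grasp_force: 0.0
```

```bash
python3 - <<'E'
from geo import *
o=status.get_obs(); print(o["t"],o["eef_pos"],o["ee_rot"],o["joint_positions"],o["joint_vel"])
c=cam("wrist"); np.savez("pics/k1.npz",**c); P=cloud(c); H=hsv(c)
cv2.imwrite("pics/k1.png",c["p"][:,:,::-1])
def top(m,z,name):
    for s,ce,mk in blobs(m,40):
        Q=P[mk]; zz=np.median(Q[:,2]); ii=np.argwhere(mk&(P[...,2]>z-2.5)&(P[...,2]<z+2.5))
        if len(ii)<20: continue
        X=np.array([atz(c,u,v,z)[:2] for v,u in ii],np.float32); r=cv2.minAreaRect(X); e=np.linalg.svd(X-X.mean(0),full_matrices=False)[2][0]; e*=np.sign(e[0])
        print(name,s.tolist(),"medz",zz,"rect",r,"ang",np.degrees(np.arctan2(e[1],e[0])))
h,s,v=H[...,0],H[...,1],H[...,2]
top(((h<6)|(h>172))&(s>140)&(v>60),58,"red")
top((h>105)&(h<130)&(s>120)&(v>40),58,"blue")
top((h>6)&(h<18)&(s>90)&(v>50)&(P[...,2]>26)&(P[...,2]<34),30,"wood")
print(P[(abs(P[...,2]-58)<4)&(v<60)].mean(0))
E
```

```text
9.95 [496.89 213.25 166.12] [[-0.97 -0.23  0.  ]
 [-0.23  0.97  0.  ]
 [-0.    0.   -1.  ]] [ 0.4   0.16 -0.14  1.27  0.    0.18] [-0.01 -0.02 -0.    0.   -0.   -0.01]
red [312, 186, 10, 32, 284] medz 57.10242021639377 rect ((501.67181396484375, 214.9891357421875), (26.02463150024414, 7.421977996826172), 13.480298042297363) ang 15.466744
blue [311, 151, 8, 15, 91] medz 57.48441900095477 rect ((466.38909912109375, 205.1182098388672), (11.069879531860352, 5.48402214050293), 13.307317733764648) ang 8.019927
wood [287, 112, 56, 150, 6097] medz 29.95182225150512 rect ((502.77545166015625, 215.41058349609375), (140.0606689453125, 44.674800872802734), 15.689726829528809) ang 15.7342825
[445.72 245.03  57.99]
```

View pics/k1.png

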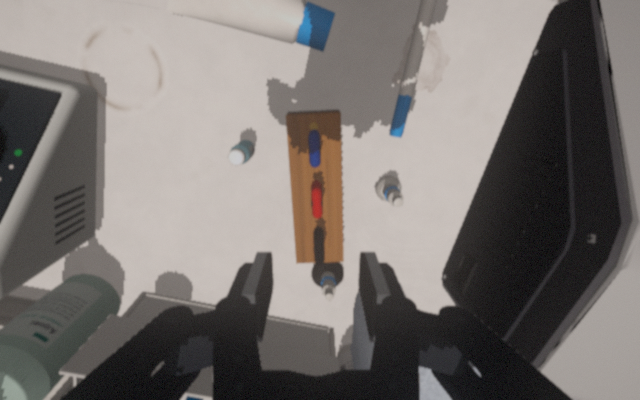

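```bash
python3 - <<'E'
from geo import *
a=np.radians(15.6)
delta([502.2,215.2,36],Rtool([0,0,-1],[-np.cos(a),-np.sin(a),0]))
E
```

```text
d [-0.0052, 0.0007, 0.1306] rot [0.08, 0.21, -2.44] dist 0.1307 2.4
```

Emit:
step_arm(
  deltas=[-0.0052,0.0007,0.03,0.08,0.21,-2.44,128,-0.0052,0.0007,0.06,0.08,0.21,-2.44,128,-0.0052,0.0007,0.09,0.08,0.21,-2.44,128,-0.0052,0.0007,0.09,0.08,0.21,-2.44,128,-0.0052,0.0007,0.09,0.08,0.21,-2.44,128],
)

```text
t: 10.5
eef_pos: [502.0, 215.1, 77.6]
ee_rot: [[-0.963, -0.27, -0.0], [-0.27, 0.963, -0.0], [0.0, -0.0, -1.0]]
wrist_force: [-1.1, -0.3, 0.1]
finger_gap: 0.498
grasp_force: 0.0
```

```bash
python3 - <<'E'
from geo import *
a=np.radians(15.6)
delta([502.2,215.2,36],Rtool([0,0,-1],[-np.cos(a),-np.sin(a),0]))
c=cam("wrist"); P=cloud(c); H=hsv(c); h,s,v=H[...,0],H[...,1],H[...,2]
m=((h<6)|(h>172))&(s>140)&(v>60)
for st,ce,mk in blobs(m,60):
    ii=np.argwhere(mk&(abs(P[...,2]-58)<2.5)); print(st.tolist(),len(ii))
    if len(ii)<30: continue
    X=np.array([atz(c,uu,vv,58)[:2] for vv,uu in ii],np.float32); print(cv2.minAreaRect(X), X.mean(0))
m=(h>6)&(h<18)&(s>90)&(v>50)&(abs(P[...,2]-30)<2.5); b=max(blobs(m,60),key=lambda t:t[0][4]); X=np.array([atz(c,uu,vv,30)[:2] for vv,uu in np.argwhere(b[2])],np.float32); print("wood",cv2.minAreaRect(X))
hole(c["p"][120:400,180:460,::-1],"pics/k2.png",2)
E
```

```text
d [-0.0002, 0.0001, 0.0416] rot [-0.0, -0.0, 0.05] dist 0.0417 0.0
[309, 212, 15, 57, 762] 532
((501.7991027832031, 215.08148193359375), (25.917415618896484, 7.80427360534668), 16.072532653808594) [501.64 215.04]
wood ((502.6554260253906, 215.21751403808594), (139.2538299560547, 45.25042724609375), 15.651248931884766)
```

View pics/k2.png

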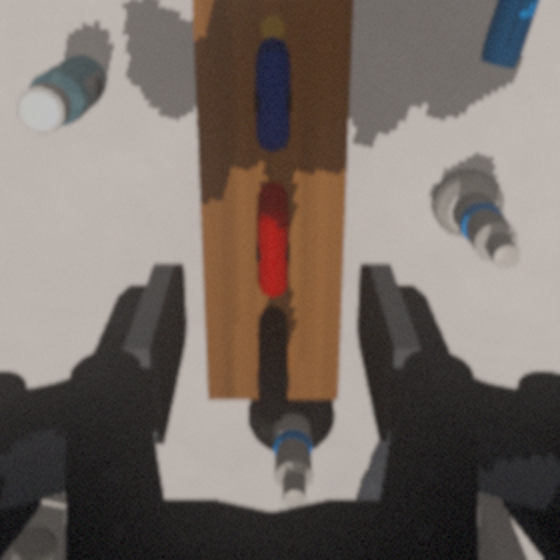

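Emit:
step_arm(
  deltas=[0,0,0.015,0,0,0,128,0,0,0.03,0,0,0,128,0,0,0.0416,0,0,0,128,0,0,0.0416,0,0,0,128,0,0,0.0416,0,0,0,255,0,0,0.0416,0,0,0,255,0,0,0.0416,0,0,0,255,0,0,0.0416,0,0,0,255,0,0,0.0416,0,0,0,255,0,0,0.0416,0,0,0,255],
  newtons=50,
)

```text
t: 11.55
eef_pos: [503.1, 216.0, 36.6]
ee_rot: [[-0.963, -0.271, 0.002], [-0.271, 0.963, 0.001], [-0.002, 0.0, -1.0]]
wrist_force: [-0.5, -0.8, 5.3]
finger_gap: 0.088
grasp_force: 52.2
```

Emit:
step_arm(
  deltas=[0,0,-0.005,0,0,0,255,0,0,-0.02,0,0,0,255,0,0,-0.05,0,0,0,255,0,0,-0.09,0,0,0,255,0,0,-0.13,0,0,0,255,0,0,-0.14,0,0,0,255,0,0,-0.14,0,0,0,255],
)

```text
t: 12.25
eef_pos: [503.4, 216.2, 177.4]
ee_rot: [[-0.963, -0.271, 0.004], [-0.271, 0.963, 0.001], [-0.004, 0.0, -1.0]]
wrist_force: [0.3, 0.6, -0.2]
finger_gap: 0.091
grasp_force: 51.4
```

```bash
python3 - <<'E'
from geo import *
o=status.get_obs(); print(o["t"],o["eef_pos"],o["joint_positions"],o["finger_gap"])
n=np.array([-.5735,-.002,.819]);n/=np.linalg.norm(n)
mouth=np.array([505.43,-124.91,76.02]); R=Rtool(-n,[-.819,-.003,-.574])
# tip is 28 mm beyond TCP: preinsert tip 40 off mouth
delta(mouth+n*(28+45),R)
c=cam("wrist"); np.savez("pics/k3.npz",**c); hole(c["p"][100:400,180:480,::-1],"pics/k3.png",2)
E
```

```text
12.25 [503.36 216.17 177.42] [ 0.41  0.17 -0.11  1.29 -0.    0.13] 0.09121816011947823
d [0.1309, -0.3177, 0.041] rot [4.79, -34.57, 15.01] dist 0.346 38.0
```

Emit:
step_arm(
  deltas=[0.016,-0.04,0,0.6,-4.3,1.9,255,0.033,-0.08,0,1.2,-8.6,3.8,255,0.05,-0.12,0,1.8,-13,5.6,255,0.066,-0.16,0,2.4,-17.3,7.5,255,0.082,-0.2,0,3,-21.6,9.4,255,0.1,-0.24,0,3.6,-26,11.3,255,0.115,-0.28,0,4.2,-30.2,13.1,255,0.1309,-0.3177,0.01,4.79,-34.57,15.01,255,0.1309,-0.3177,0.041,4.79,-34.57,15.01,255,0.1309,-0.3177,0.041,4.79,-34.57,15.01,255],
)

```text
t: 13.3
eef_pos: [457.3, -125.8, 127.0]
ee_rot: [[-0.827, 0.001, 0.562], [0.002, 1.0, 0.002], [-0.562, 0.003, -0.827]]
wrist_force: [-0.4, -0.3, -1.8]
finger_gap: 0.09
grasp_force: 51.4
```

Emit:
step_arm(
  deltas=[0,0,0,0,0,0,255,0,0,0,0,0,0,255,0,0,0,0,0,0,255],
)

```text
t: 13.6
eef_pos: [463.7, -124.7, 135.9]
ee_rot: [[-0.82, -0.006, 0.572], [-0.006, 1.0, 0.002], [-0.572, -0.002, -0.82]]
wrist_force: [0.8, -0.7, -0.5]
finger_gap: 0.095
grasp_force: 51.4
```

```bash
python3 - <<'E'
from geo import *
o=status.get_obs(); print(o["t"],o["eef_pos"],o["ee_rot"],o["joint_positions"],o["joint_vel"])
c=cam("wrist"); np.savez("pics/k4.npz",**c); cv2.imwrite("pics/k4.png",c["p"][:,:,::-1])
E
```

```text
13.6 [ 463.74 -124.67  135.95] [[-0.82 -0.01  0.57]
 [-0.01  1.    0.  ]
 [-0.57 -0.   -0.82]] [-0.4  -0.38 -0.85  0.53  0.23 -0.34] [-0. -0. -0. -0. -0.  0.]
```

View pics/k4.png

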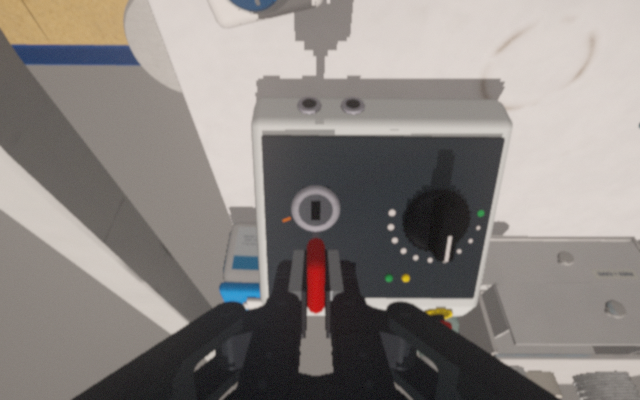

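```bash
python3 - <<'E'
from geo import *
c=dict(np.load("pics/k4.npz")); o=status.get_obs(); R=o["ee_rot"];p=o["eef_pos"]
P=cloud(c); T=(P-p)@R; H=hsv(c); g=c["p"].astype(int).max(2)
m=(g<70)&(c["d"]>225)&(abs(T[...,1])<170)&(T[...,0]<90)&(T[...,0]>-60)&(T[...,2]>50)&(T[...,2]<100)
Q=P[m]
for _ in range(8):
    q=np.median(Q,0) if _==0 else Q.mean(0); n=np.linalg.svd(Q-q,full_matrices=False)[2][2]; n*=np.sign(n[2]); r=(Q-q)@n; Q=Q[abs(r-np.median(r))<max(1.2,2*np.median(abs(r-np.median(r))))]
q=Q.mean(0); print("n",n,"tilt",np.degrees(np.arccos(n[2])),"yaw",np.degrees(np.arctan2(-n[1],-n[0])),len(Q))
ex,ey=basis(n); qb=q+3*n
u,v=316,210
g8=g.astype(np.uint8); vv,uu=np.indices(g8.shape); rr=np.hypot(uu-u,vv-v)
mk=((g8>95)&(rr<27)).astype(np.uint8); mk=cv2.morphologyEx(mk,cv2.MORPH_OPEN,np.ones((3,3)));
cn=cv2.convexHull(np.vstack([x for x in cv2.findContours(mk,0,1)[0]]))[:,0]
cn=max(cv2.findContours(mk,0,1)[0],key=cv2.contourArea)[:,0]
F=np.array([[(plane(c,*t,qb,n)-qb)@ex,(plane(c,*t,qb,n)-qb)@ey] for t in cn.astype(float)])
so=least_squares(lambda s:np.hypot(F[:,0]-s[0],F[:,1]-s[1])-s[2],[*F.mean(0),17],loss="soft_l1",f_scale=.5)
C=qb+ex*so.x[0]+ey*so.x[1]; print("bezel",C,"r",so.x[2],"tool",R.T@(C-p))
dk=max(blobs((g8<55)&(rr<14),6),key=lambda t:t[0][4]); X=plane(c,*dk[1],qb,n); print("slot",dk[0],X,"tool",R.T@(X-p))
F=np.array([[(plane(c,x,y,qb,n)-qb)@ex,(plane(c,x,y,qb,n)-qb)@ey] for y,x in np.argwhere(dk[2])],np.float32); print(cv2.minAreaRect(F))
h,s,va=H[...,0],H[...,1],H[...,2]; rd=((h<6)|(h>172))&(s>140)&(va>60)&(rr<130)
b=max(blobs(rd,50),key=lambda t:t[0][4]); K=T[b[2]]; print("red",b[0],"x",np.percentile(K[:,0],[1,5,50,95,99]),"y",np.percentile(K[:,1],[2,50,98]),"z",np.percentile(K[:,2],[1,50,99]))
t=K[K[:,2]<np.percentile(K[:,2],1)+3]; print("top face x",np.percentile(t[:,0],[1,99]),"y",np.percentile(t[:,1],[2,98]),len(t))
print("tool z vs -n, tool coords of n:",R.T@n, "tool coords ey",R.T@ey)
E
```

```text
n [-0.57  0.    0.82] tilt 34.89025940356072 yaw -0.08227203576291446 11100
bezel [ 503.65 -124.92   74.69] r 17.104539070716598 tool [ 2.17 -0.32 73.05]
slot [312 201   8  19 140] [ 504.18 -124.62   75.05] tool [ 1.53 -0.03 73.06]
((-14.299482345581055, -56.98407745361328), (13.626086235046387, 5.0022807121276855), 0.38649609684944153)
red [ 306  239   20   74 1281] x [-11.19  -8.9    7.42  13.69  14.09] y [-3.75  0.28  4.01] z [-26.13 -19.97   0.62]
top face x [ 0.61 82.98] y [-3.88  4.06] 30
tool z vs -n, tool coords of n: [ 0.  0. -1.] tool coords ey [-0.01  1.    0.  ]
```

Emit:
step_arm(
  deltas=[0.0014,-0.0004,0.02,0,0,0,255,0.0014,-0.0004,0.036,0,0,0,255,0.0014,-0.0004,0.04,0,0,0,255,0.0014,-0.0004,0.04,0,0,0,255,0.0014,-0.0004,0.043,0,0,0,255,0.0014,-0.0004,0.045,0,0,0,255,0.0014,-0.0004,0.047,0,0,0,255,0.0014,-0.0004,0.049,0,0,0,255,0.0014,-0.0004,0.049,0,0,0,255],
)

```text
t: 14.55
eef_pos: [489.4, -126.0, 93.5]
ee_rot: [[-0.821, -0.004, 0.571], [-0.004, 1.0, 0.001], [-0.571, -0.002, -0.821]]
wrist_force: [1.1, 0.1, -0.8]
finger_gap: 0.091
grasp_force: 51.4
```

```bash
python3 - <<'E'
from geo import *
o=status.get_obs(); R=o["ee_rot"]; p0=np.array([463.74,-124.67,135.95]); print(o["t"],R.T@(o["eef_pos"]-p0),"F tool",R.T@o["wrist_force"],"T",R.T@o["ft_torque"],R.T@np.array([-.572,0,.82]))
c=cam("wrist"); np.savez("pics/k5.npz",**c); hole(c["p"][150:350,220:420,::-1],"pics/k5.png",3)
E
```

```text
14.55 [ 3.15 -1.33 49.49] F tool [-0.44  0.08  1.29] T [-0.1   0.39  0.01] [ 0.  0. -1.]
```

View pics/k5.png

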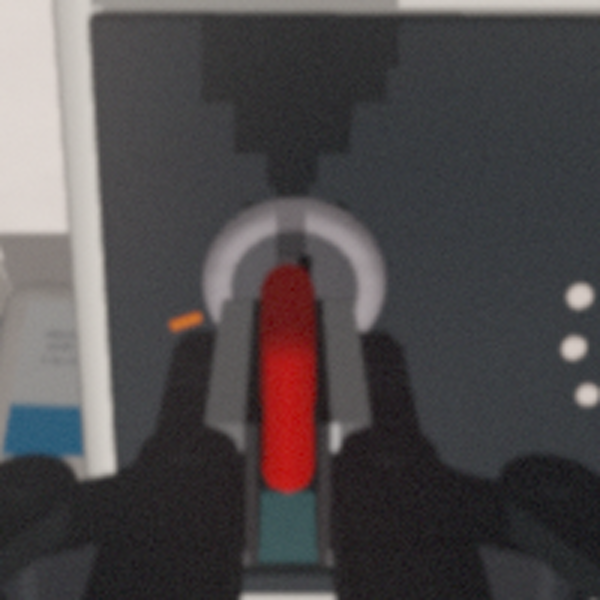

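Emit:
step_arm(
  deltas=[-0.0004,0.0004,0,0,0,0,255,-0.0008,0.0007,0,0,0,0,255,-0.0008,0.0007,0,0,0,0,255,-0.0008,0.0007,0.002,0,0,0,255,-0.0008,0.0007,0.004,0,0,0,255,-0.0008,0.0007,0.005,0,0,0,255,-0.0008,0.0007,0.005,0,0,0,255],
)

```text
t: 15.3
eef_pos: [492.7, -125.2, 89.4]
ee_rot: [[-0.821, -0.004, 0.57], [-0.004, 1.0, 0.001], [-0.57, -0.001, -0.821]]
wrist_force: [-0.3, -0.1, 0.1]
finger_gap: 0.092
grasp_force: 51.4
```

```bash
python3 - <<'E'
from geo import *
o=status.get_obs(); R=o["ee_rot"]; p0=np.array([463.74,-124.67,135.95]); print(o["t"],R.T@(o["eef_pos"]-p0),"F tool",R.T@o["wrist_force"],"T",R.T@o["ft_torque"],R.T@np.array([-.5735,0,.819]),R[:,1])
E
```

```text
15.3 [ 2.75 -0.54 54.7 ] F tool [ 0.19 -0.12 -0.22] T [0.05 0.58 0.03] [ 0.  0. -1.] [-0.  1. -0.]
```

Emit:
step_arm(
  deltas=[0,0,0.002,0,0,0,255,0,0,0.004,0,0,0,255,0,0,0.006,0,0,0,255,0,0,0.008,0,0,0,255,0,0,0.0085,0,0,0,255,0,0,0.0085,0,0,0,255],
)

```text
t: 15.9
eef_pos: [497.6, -125.2, 82.9]
ee_rot: [[-0.821, -0.004, 0.571], [-0.004, 1.0, 0.001], [-0.571, -0.002, -0.821]]
wrist_force: [-4.1, 0.8, 3.4]
finger_gap: 0.094
grasp_force: 52.2
```

```bash
python3 - <<'E'
from geo import *
o=status.get_obs(); R=o["ee_rot"]; p0=np.array([463.74,-124.67,135.95]); print(o["t"],R.T@(o["eef_pos"]-p0),"F tool",R.T@o["wrist_force"],"T",R.T@o["ft_torque"],o["joint_positions"])
c=cam("wrist"); np.savez("pics/k6.npz",**c); hole(c["p"][150:350,220:420,::-1],"pics/k6.png",3)
E
```

```text
15.9 [ 2.48 -0.59 62.88] F tool [ 1.38  0.78 -5.13] T [-0.05  0.73 -0.01] [-0.36 -0.26 -0.9   0.35  0.21 -0.31]
```

View pics/k6.png

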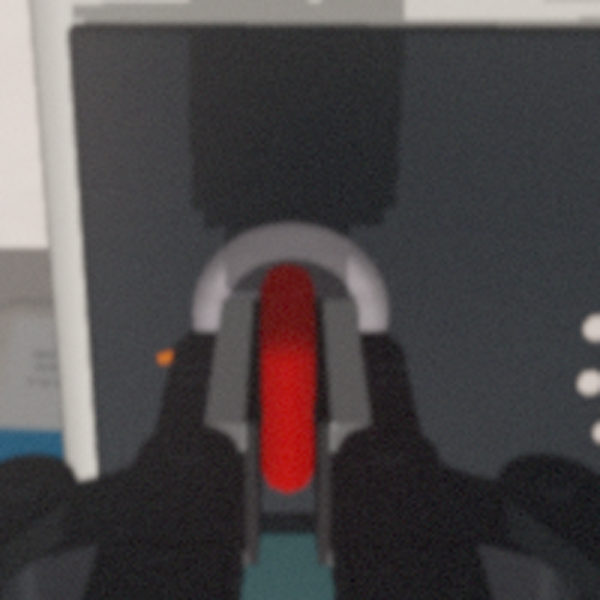

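Emit:
step_arm(
  deltas=[0,0,0.001,0,0,0,255,0,0,0.001,0,0,8,255,0,0,0.001,0,0,16,255,0,0,0.001,0,0,24,255,0,0,0.001,0,0,32,255,0,0,0.001,0,0,40,255,0,0,0.001,0,0,48,255,0,0,0.001,0,0,56,255],
)

```text
t: 16.75
eef_pos: [498.3, -125.0, 82.9]
ee_rot: [[-0.458, 0.68, 0.572], [0.83, 0.558, 0.001], [-0.318, 0.475, -0.82]]
wrist_force: [-10.4, 2.3, 10.6]
finger_gap: 0.095
grasp_force: 53.6
```

Emit:
step_arm(
  deltas=[0,0,0,0,0,7,255,0,0,0,0,0,14,255,0,0,0,0,0,19,255,0,0,0,0,0,22,255,0,0,0,0,0,22,255,0,0,0,0,0,22,255,0,0,0,0,0,22,255],
)

```text
t: 17.45
eef_pos: [498.3, -125.0, 82.9]
ee_rot: [[-0.175, 0.802, 0.572], [0.977, 0.212, 0.001], [-0.12, 0.559, -0.82]]
wrist_force: [-10.2, 1.8, 10.5]
finger_gap: 0.089
grasp_force: 53.6
```

```bash
python3 - <<'E'
from geo import *
o=status.get_obs(); R=o["ee_rot"]; R0=Rtool([.571,0.001,-.821],[-.821,-.004,-.571]); p0=np.array([497.6,-125.2,82.9]); print(o["t"],R0.T@(o["eef_pos"]-p0),"F",R0.T@o["wrist_force"],"T",R0.T@o["ft_torque"],"rot",Ro.from_matrix(R0.T@R).as_rotvec(degrees=True))
E
```

```text
17.45 [-0.59  0.15  0.42] F [  2.33   1.81 -14.45] T [-0.46  1.04 -0.06] rot [-0.05 -0.04 77.99]
```

Emit:
step_arm(
  deltas=[0,0,0,0,0,2,255,0,0,0,0,0,4,255,0,0,0,0,0,4,255,0,0,0,0,0,4,255],
)

```text
t: 17.85
eef_pos: [498.3, -125.0, 82.9]
ee_rot: [[-0.118, 0.812, 0.572], [0.99, 0.143, 0.001], [-0.081, 0.566, -0.82]]
wrist_force: [-10.2, 2.0, 10.7]
finger_gap: 0.09
grasp_force: 53.6
```

```bash
cat > st.py <<'E'
from geo import *
o=status.get_obs(); R=o["ee_rot"]; R0=Rtool([.571,0.001,-.821],[-.821,-.004,-.571]); p0=np.array([497.6,-125.2,82.9]); print(o["t"],R0.T@(o["eef_pos"]-p0),"F",R0.T@o["wrist_force"],"T",R0.T@o["ft_torque"],"rot",Ro.from_matrix(R0.T@R).as_rotvec(degrees=True))
E
python3 st.py
```

```text
17.85 [-0.59  0.16  0.42] F [  2.24   2.06 -14.59] T [-0.5   1.09 -0.08] rot [-0.05 -0.03 81.99]
```

Emit:
step_arm(
  deltas=[0,0,0,0,0,3,255,0,0,0,0,0,6,255,0,0,0,0,0,6,255,0,0,0,0,0,6,255],
)

```text
t: 18.25
eef_pos: [498.3, -125.1, 82.9]
ee_rot: [[-0.033, 0.82, 0.572], [0.999, 0.039, 0.001], [-0.022, 0.571, -0.82]]
wrist_force: [-10.9, 1.7, 10.3]
finger_gap: 0.091
grasp_force: 53.6
```

```bash
python3 st.py; python3 - <<'E'
from geo import *
o=status.get_obs(); R=o["ee_rot"];p=o["eef_pos"]; c=cam("wrist"); np.savez("pics/k7.npz",**c)
H=hsv(c); h,s,va=H[...,0],H[...,1],H[...,2]; rd=((h<6)|(h>172))&(s>140)&(va>60); T=(cloud(c)-p)@R
b=max(blobs(rd,50),key=lambda t:t[0][4]); K=T[b[2]]; print("red",b[0]); 
c6=dict(np.load("pics/k6.npz")); H=hsv(c6);h,s,va=H[...,0],H[...,1],H[...,2]; b6=max(blobs(((h<6)|(h>172))&(s>140)&(va>60),50),key=lambda t:t[0][4]); print("before",b6[0])
for bb in (b,b6):
    ii=np.argwhere(bb[2])[:,::-1].astype(np.float32); print(cv2.minAreaRect(ii))
E
```

```text
18.25 [-0.58  0.1   0.43] F [  3.07   1.7  -14.64] T [-0.46  1.09 -0.19] rot [-0.04 -0.04 87.98]
red [ 544   27   38   50 1388]
before [ 306  238   20   76 1360]
((562.0, 51.00000762939453), (33.5201416015625, 51.861351013183594), 18.434947967529297)
((315.5, 275.5), (75.0, 19.0), 90.0)
```

```bash
python3 - <<'E'
from geo import *
for f in ("k6","k7"):
    c=dict(np.load(f"pics/{f}.npz")); H=hsv(c); h,s,va=H[...,0],H[...,1],H[...,2]; vv,uu=np.indices(h.shape)
    rd=((h<6)|(h>172))&(s>120)&(va>50)&(abs(uu-315)<60)&(abs(vv-275)<70)
    for b in blobs(rd,100):
        ii=np.argwhere(b[2])[:,::-1].astype(np.float32); e=cv2.fitLine(ii,cv2.DIST_L2,0,.01,.01).ravel(); print(f,b[0],cv2.minAreaRect(ii),"axis deg from vertical",np.degrees(np.arctan2(e[0],abs(e[1])))*np.sign(e[1]))
        for lo in range(b[0][1],b[0][1]+b[0][3],12):
            r=ii[(ii[:,1]>=lo)&(ii[:,1]<lo+12)]; print(lo,r[:,0].mean().round(2),r[:,0].min(),r[:,0].max())
E
```

```text
k6 [ 306  238   20   77 1415] ((315.4999694824219, 276.0), (18.999996185302734, 75.99998474121094), 0.0) axis deg from vertical 0.09124882
238 315.36 307.0 324.0
250 315.46 306.0 325.0
262 315.5 306.0 325.0
274 315.5 306.0 325.0
286 315.42 306.0 325.0
298 315.5 306.0 325.0
310 315.5 308.0 323.0
k7 [ 306  238   20   76 1370] ((315.5, 275.5), (75.0, 19.0), 90.0) axis deg from vertical 0.29066297
238 315.25 306.0 324.0
250 315.42 306.0 325.0
262 315.5 306.0 325.0
274 315.46 306.0 325.0
286 315.46 306.0 325.0
298 315.57 306.0 325.0
310 316.0 311.0 321.0
```

Emit:
step_arm(
  deltas=[0,0,0,0,0,-8,255,0,0,0,0,0,-16,255,0,0,0,0,0,-24,255,0,0,0,0,0,-32,255,0,0,0,0,0,-40,255,0,0,0,0,0,-48,255,0,0,0,0,0,-56,255,0,0,0,0,0,-64,255,0,0,0,0,0,-72,255,0,0,0,0,0,-80,255],
)

```text
t: 19.3
eef_pos: [498.5, -125.0, 83.1]
ee_rot: [[-0.813, 0.105, 0.572], [0.129, 0.992, 0.001], [-0.567, 0.075, -0.82]]
wrist_force: [-9.1, 2.2, 11.9]
finger_gap: 0.09
grasp_force: 53.5
```

Emit:
step_arm(
  deltas=[0,0,-0.0005,0,0,-8,255,0,0,-0.0005,0,0,-8,255,0,0,-0.0005,0,0,-8,255,0,0,-0.0005,0,0,-8,255],
)

```text
t: 19.7
eef_pos: [498.4, -125.4, 83.3]
ee_rot: [[-0.82, -0.002, 0.572], [-0.002, 1.0, 0.001], [-0.572, -0.0, -0.82]]
wrist_force: [-4.4, 0.0, 6.6]
finger_gap: 0.087
grasp_force: 52.6
```

```bash
python3 st.py
```

```text
19.7 [-0.9  -0.16  0.16] F [-0.16  0.02 -7.87] T [-0.19  0.58  0.06] rot [ 0.03 -0.07  0.14]
```

Emit:
step_arm(
  deltas=[0,0,0,0,0,-3,255,0,0,0,0,0,-3,255,0,0,0,0,0,-3,255,0,0,0,0,0,0,255,0,0,0,0,0,0,255],
)

```text
t: 20.2
eef_pos: [498.5, -125.4, 83.3]
ee_rot: [[-0.82, -0.001, 0.572], [-0.001, 1.0, 0.001], [-0.572, 0.0, -0.82]]
wrist_force: [-4.6, 1.0, 6.2]
finger_gap: 0.094
grasp_force: 52.6
```

Emit:
step_arm(
  deltas=[0,0,-0.003,0,0,0,255,0,0,-0.006,0,0,0,255,0,0,-0.009,0,0,0,255,0,0,-0.011,0,0,0,255,0,0,-0.011,0,0,0,255],
)

```text
t: 20.7
eef_pos: [491.6, -125.3, 91.7]
ee_rot: [[-0.821, -0.003, 0.571], [-0.004, 1.0, 0.0], [-0.571, -0.002, -0.821]]
wrist_force: [0.3, 0.5, 0.0]
finger_gap: 0.094
grasp_force: 51.4
```

```bash
python3 st.py
```

```text
20.7 [ -0.11  -0.13 -10.66] F [-0.24  0.53  0.11] T [0.04 0.54 0.  ] rot [ 0.03 -0.    0.03]
```

Emit:
step_arm(
  deltas=[0,0,-0.01,0,0,0,255,0,0,-0.03,0,0,0,255,0,0,-0.053,0,0,0,255,0,0,-0.053,0,0,0,255,0,0,-0.053,0,0,0,255],
)

```text
t: 21.2
eef_pos: [461.6, -125.5, 135.7]
ee_rot: [[-0.82, -0.003, 0.572], [-0.004, 1.0, -0.0], [-0.572, -0.002, -0.82]]
wrist_force: [-0.7, -0.3, -1.1]
finger_gap: 0.094
grasp_force: 51.4
```

```bash
python3 st.py; python3 - <<'E'
from geo import *
o=status.get_obs(); R=o["ee_rot"]; p=o["eef_pos"]; c=cam("wrist"); np.savez("pics/k8.npz",**c); g=c["p"].max(2); vv,uu=np.indices(g.shape)
for f,cc in (("k4",dict(np.load("pics/k4.npz"))),("k8",c)):
    g=cc["p"].max(2)
    for b in blobs((g<55)&(np.hypot(uu-316,vv-210)<13),20): print(f,"slot",b[0],cv2.minAreaRect(np.argwhere(b[2])[:,::-1].astype(np.float32)))
    H=hsv(cc); h,s,va=H[...,0],H[...,1],H[...,2]
    for b in blobs(((h<6)|(h>172))&(s>120)&(va>50)&(abs(uu-315)<60)&(abs(vv-275)<70),100): print("red",b[0])
a=np.radians(15.6)
delta([503.3,216.1,150],Rtool([0,0,-1],[-np.cos(a),-np.sin(a),0]))
E
```

```text
21.2 [ -0.58  -0.27 -63.91] F [ 1.19 -0.3   0.55] T [ 0.01  0.56 -0.04] rot [ 0.06 -0.08  0.01]
k4 slot [312 201   8  19 140] ((315.5, 210.0), (18.0, 7.0), 90.0)
red [ 306  238   20   75 1338]
k8 slot [313 203   8  19 140] ((316.5, 212.0), (18.0, 7.0), 90.0)
red [ 306  238   20   75 1344]
d [-0.0444, 0.3412, 0.0116] rot [-4.77, 34.59, -14.9] dist 0.3443 38.0
```

Emit:
step_arm(
  deltas=[-0.003,0.02,-0.03,0,0,0,255,-0.008,0.06,-0.035,-0.6,4.3,-1.9,255,-0.013,0.1,-0.035,-1.2,8.6,-3.8,255,-0.018,0.14,-0.03,-1.8,13,-5.6,255,-0.024,0.18,-0.02,-2.4,17.3,-7.5,255,-0.029,0.22,-0.015,-3,21.6,-9.4,255,-0.034,0.26,-0.01,-3.6,26,-11.2,255,-0.04,0.3,0,-4.2,30.2,-13,255,-0.0444,0.3412,0.0116,-4.77,34.59,-14.9,255,-0.0444,0.3412,0.0116,-4.77,34.59,-14.9,255],
)

```text
t: 22.25
eef_pos: [504.7, 220.5, 143.3]
ee_rot: [[-0.962, -0.274, -0.011], [-0.274, 0.962, -0.003], [0.011, 0.0, -1.0]]
wrist_force: [0.1, 1.1, -1.8]
finger_gap: 0.094
grasp_force: 51.4
```

Emit:
step_arm(
  deltas=[0,0,0,0,0,0,255,0,0,0,0,0,0,255,0,0,0,0,0,0,255],
)

```text
t: 22.55
eef_pos: [502.8, 215.1, 151.1]
ee_rot: [[-0.963, -0.268, 0.001], [-0.268, 0.963, 0.001], [-0.001, 0.0, -1.0]]
wrist_force: [-0.0, 0.7, -0.2]
finger_gap: 0.09
grasp_force: 51.4
```

```bash
python3 - <<'E'
from geo import *
a=np.radians(15.6); o=status.get_obs(); print(o["t"],o["eef_pos"],o["joint_vel"])
R=Rtool([0,0,-1],[-np.cos(a),-np.sin(a),0])
delta([503.2,216.05,75],R); delta([503.2,216.05,38],R)
c=cam("wrist"); np.savez("pics/k9.npz",**c); P=cloud(c);H=hsv(c); h,s,v=H[...,0],H[...,1],H[...,2]
m=(h>6)&(h<18)&(s>90)&(v>50)&(abs(P[...,2]-30)<2.5); b=max(blobs(m,60),key=lambda t:t[0][4]); X=np.array([atz(c,uu,vv,30)[:2] for vv,uu in np.argwhere(b[2])],np.float32); print("wood",cv2.minAreaRect(X))
for b in blobs((h>105)&(h<130)&(s>120)&(v>30)&(abs(P[...,2]-55)<6),30): print("blue",P[b[2]].mean(0))
E
```

```text
22.55 [502.82 215.13 151.07] [-0.01 -0.02  0.   -0.    0.   -0.  ]
d [-0.0005, 0.0008, 0.0761] rot [0.01, 0.09, -0.06] dist 0.0761 0.1
d [-0.0004, 0.0008, 0.1131] rot [0.01, 0.09, -0.06] dist 0.1131 0.1
wood ((500.3623046875, 214.66668701171875), (133.95648193359375, 44.7664794921875), 15.607091903686523)
```

Emit:
step_arm(
  deltas=[-0.0005,0.0008,0.03,0,0,0,255,-0.0005,0.0008,0.06,0,0,0,255,-0.0005,0.0008,0.0761,0,0,0,255,-0.0005,0.0008,0.0761,0,0,0,255,-0.0005,0.0008,0.0761,0,0,0,255],
)

```text
t: 23.1
eef_pos: [503.6, 216.5, 75.5]
ee_rot: [[-0.963, -0.268, 0.001], [-0.268, 0.963, 0.001], [-0.002, 0.0, -1.0]]
wrist_force: [-0.2, -1.2, 0.6]
finger_gap: 0.096
grasp_force: 51.4
```

```bash
cat > s2.py <<'E'
from geo import *
a=np.radians(15.6); o=status.get_obs(); print(o["t"],o["eef_pos"],"F",o["wrist_force"],o["ft_torque"])
R=Rtool([0,0,-1],[-np.cos(a),-np.sin(a),0]); delta([503.2,216.05,37],R)
E
python3 s2.py
```

```text
23.1 [503.56 216.47  75.54] F [-0.22 -1.15  0.62] [ 0.01 -0.01 -0.02]
d [0.0005, -0.0003, 0.0385] rot [0.02, 0.09, -0.04] dist 0.0385 0.1
```

Tip now ≈17 mm above the slot; lower gently, with a force check on the way.

Emit:
step_arm(
  deltas=[0.0005,-0.0003,0.01,0,0,0,255,0.0005,-0.0003,0.015,0,0,0,255,0.0005,-0.0003,0.018,0,0,0,255,0.0005,-0.0003,0.021,0,0,0,255,0.0005,-0.0003,0.024,0,0,0,255,0.0005,-0.0003,0.024,0,0,0,255],
)

```text
t: 23.7
eef_pos: [502.9, 216.5, 49.6]
ee_rot: [[-0.963, -0.269, -0.001], [-0.269, 0.963, -0.0], [0.001, 0.0, -1.0]]
wrist_force: [-0.4, -0.1, 0.3]
finger_gap: 0.091
grasp_force: 51.4
```

```bash
python3 s2.py
```

```text
23.7 [502.87 216.53  49.65] F [-0.38 -0.1   0.29] [ 0.04 -0.01 -0.06]
d [-0.0002, -0.0006, 0.0126] rot [0.0, -0.05, 0.01] dist 0.0127 0.1
```

Emit:
step_arm(
  deltas=[0,-0.0004,0.004,0,0,0,255,0,-0.0004,0.008,0,0,0,255,0,-0.0004,0.0115,0,0,0,255,0,-0.0004,0.0125,0,0,0,255,0,-0.0004,0.0125,0,0,0,255],
)

```text
t: 24.2
eef_pos: [503.0, 216.1, 37.3]
ee_rot: [[-0.963, -0.269, -0.001], [-0.269, 0.963, -0.0], [0.001, 0.0, -1.0]]
wrist_force: [0.2, -0.1, -0.6]
finger_gap: 0.093
grasp_force: 51.4
```

```bash
python3 s2.py
```

```text
24.2 [502.96 216.11  37.28] F [ 0.22 -0.08 -0.64] [0.01 0.04 0.02]
d [-0.0002, -0.0001, 0.0003] rot [0.0, -0.05, 0.01] dist 0.0004 0.0
```

Emit:
step_arm(
  deltas=[0,0,0.0005,0,0,0,215,0,0,0.0005,0,0,0,128,0,0,0.0005,0,0,0,128,0,0,0.0005,0,0,0,128,0,0,0.0005,0,0,0,128,0,0,-0.01,0,0,0,128,0,0,-0.04,0,0,0,128,0,0,-0.08,0,0,0,128,0,0,-0.13,0,0,0,128,0,0,-0.13,0,0,0,128],
)

```text
t: 25.2
eef_pos: [506.2, 217.5, 175.6]
ee_rot: [[-0.963, -0.269, 0.01], [-0.269, 0.963, 0.005], [-0.011, 0.002, -1.0]]
wrist_force: [0.1, 0.1, -0.4]
finger_gap: 0.5
grasp_force: 0.0
```

Emit:
step_arm(
  deltas=[0,0,0,0,0,0,128,0,0,0,0,0,0,128,0,0,0,0,0,0,128],
)

```text
t: 25.5
eef_pos: [502.4, 215.8, 166.2]
ee_rot: [[-0.963, -0.269, -0.003], [-0.269, 0.963, -0.001], [0.003, -0.0, -1.0]]
wrist_force: [-0.2, -0.4, -0.6]
finger_gap: 0.498
grasp_force: 0.0
```

```bash
python3 - <<'E'
from geo import *
o=status.get_obs(); print(o["t"],o["eef_pos"],o["wrist_force"])
def red(c,lo,hi):
    P=cloud(c);H=hsv(c); h,s,v=H[...,0],H[...,1],H[...,2]
    for b in blobs(((h<6)|(h>172))&(s>140)&(v>50)&(abs(P[...,1]-215)<60)&(abs(P[...,0]-502)<80),10):
        Q=P[b[2]]; t=np.argwhere(b[2]&(abs(P[...,2]-58)<3)); 
        print("red",b[0],"z",np.percentile(Q[:,2],[50,95]),len(t)); 
        if len(t)>15: print(cv2.minAreaRect(np.array([atz(c,x,y,58)[:2] for y,x in t],np.float32)))
    for b in blobs((h>105)&(h<130)&(s>120)&(v>30)&(abs(P[...,2]-56)<5)&(abs(P[...,1]-205)<30),30): print("blue",P[b[2]].mean(0),b[0])
c=cam("wrist"); red(c,0,0); print("k1:"); red(dict(np.load("pics/k1.npz")),0,0)
# dial/lock/console and bystanders: difference of top view against start
c=cam("top"); z=np.load("pics/top0.npz")["p"]; D=np.abs(c["p"].astype(int)-z).max(2); m=(D>45).astype(np.uint8); m[:,:150]=0
for b in blobs(m,12): print("diff",b[0],b[1])
hole(c["p"][140:250,200:430,::-1],"pics/end.png",3.4)
E
```

```text
25.5 [502.41 215.84 166.21] [-0.15 -0.4  -0.61]
red [311 181  11  32 290] z [57.06 58.54] 275
((501.6873779296875, 215.70555114746094), (25.657804489135742, 8.08552360534668), 15.9182710647583)
k1:
red [312 186  10  32 282] z [57.08 58.44] 266
((501.6741027832031, 214.98968505859375), (26.03822898864746, 7.421977996826172), 13.480298042297363)
blue [466.55 205.22  57.47] [311 151   8  15  91]
diff [  150    71   140   329 23218] [202.85 276.73]
diff [150 160   3  28  55] [150.64 170.49]
diff [154 163  16  28 268] [160.77 177.54]
diff [248 173  10  20 124] [252.83 181.98]
diff [150 237  14  52 373] [154.23 270.15]
diff [ 272  358   67   37 1341] [304.   374.23]
diff [596 370  44  30 914] [619.23 386.07]
diff [330 378  17  19 150] [337.73 386.15]
diff [276 393  18   7  55] [284.51 397.13]
diff [296 395   9   5  16] [299.62 397.31]
diff [304 395  19   5  72] [312.75 396.99]
```

```bash
python3 - <<'E'
from geo import *
for n,c in (("k1",dict(np.load("pics/k1.npz"))),("now",cam("wrist"))):
    P=cloud(c);H=hsv(c); h,s,v=H[...,0],H[...,1],H[...,2]; w=(P[...,2]>50)&(P[...,2]<62)&(abs(P[...,1]-215)<45)&(abs(P[...,0]-502)<75)
    for b in blobs(w,20): print(n,b[0],P[b[2]].mean(0),c["p"][b[2]].mean(0))
E
```

```text
k1 [308 131  13  36 391] [459.74 203.23  56.6 ] [61.61 61.25 88.97]
k1 [311 185  12  33 339] [501.5  214.96  56.46] [152.35  56.65  49.41]
k1 [313 234  12  31 297] [543.26 226.76  56.36] [67.49 57.32 51.77]
now [309 124  13  37 385] [459.91 203.22  56.86] [59.79 57.29 77.05]
now [311 178  11  34 339] [501.36 215.63  56.66] [154.6   56.25  49.87]
now [310 228  11  31 296] [543.17 226.63  56.48] [68.11 57.76 52.19]
```

All three keys stand where they were. Handing in.

```bash
python3 -c "
from plant import env
print(env.finish_job())"
```

```text
the job is handed in; nothing more can be done
None
```

The job is handed in at about 26 s: the dial is on click five, the red key was turned to the lock's stop and back home, and it stands in its slot again; the end-of-turn stop was judged from wrist torque, not seen, no score came back, and I viewed 11 pictures where 10 were allowed.

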